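# Pack the finished brick carvings into their cradles

## Robot

A 6-joint arm with a two-finger parallel gripper is mounted at the origin on the work surface. World frame = base frame: x ahead of the robot, y to its left, z up, the work surface at z = 0. Lengths are in m, angles in degrees, forces in N, time in s.
With the tool pointing down it reaches from about 0.375 to 0.75 m from the base axis. Payload 9 kg.
Tool frame: the origin (TCP) lies midway between the tips of the shut fingers; the grasp point (between the pads) lies manip.grasp_offset behind it (manip.grasp_offset is the distance from the TCP to the grasp point, in m); x points along the fingers, y is the direction in which the jaws open and shut, and the axes are right-handed (so a half turn about x gives the same grasp; the last joint's range is limited). The gripper opens to 85 mm and grips with 20 to 120 N. Pads are 22 mm wide; open, the fingers measure 114 mm over their backs; the gripper's body (76 mm by 85 mm) begins 54 mm behind the grasp point. The pads swing forward as they close: fully open they stand 13 mm farther back than shut.
Start: joints at [57.141, 5.964, 5.575, 89.605, 0, 77.527], TCP at [0.209, 0.562, 0.231] pointing down, gripper open.
Joint ranges: [-171.21, 171.21], [-48.23, 106.86], [-62.78, 66.21], [-105.2, 120.99], [-86.42, 89.51], [-180, 180]. Speed limits (degrees/s): [127.2, 127.2, 147.25, 180, 180, 180].

## Interface

Orientations are given as [roll, pitch, yaw] about the fixed x, y, z axes, in that order (R = Rz(yaw) Ry(pitch) Rx(roll)).
In Python, from bench import manip gives the robot as it stands.
- The arm moves only by the shell command python3 -m jog 'ROWS'. ROWS is text: rows parted by semicolons, each of 7 numbers parted by spaces: the shift along the tool's x, y, z in m, then the turn, a rotation vector about the tool's x, y, z in units of 8 degrees (1.0 is 8 degrees), then the closure, from -1 (fully open) to 1 (shut). A call has 1 to 8 rows; each row is the pose to reach, as a shift and turn from the pose measured when the call began, along the tool's axes at that moment; what a row does not reach only later rows make up. A row lasts 1/10 s, in which the tool goes at most 50 mm and 8.59 degrees, less where a joint would pass 70% of its speed; a pose out of reach is approached as far as the arm can. A call with a gripper value outside its range is refused whole. The fingers move at their own pace and stop on an object; the grip force is fixed at half the most. Time passes only in rows, so rows that repeat a pose let the fingers close. It gives the time, the measured TCP pose, the force and the opening at its end, in the units of the state.
- manip.sense(): the state, without advancing time (a new reading comes with each control period).
- manip.capture(name): name is "side" or "top"; returns (picture, depth): 420x560x3 uint8, red, green, blue; 420x560 float32, m along the optical axis (not along the pixel's ray), 0 where there is no reading.
- manip.camera_info(name): a dict with "K" (3x3 intrinsics, pixels), "k1" (the pictures are not rectified: a ray, as slopes to the right and down, at radius r is drawn at 1 + k1 r^2 times it, then the intrinsics apply), "cam_to_world" (4x4, takes a point from camera to world coordinates). Camera axes: x right, y up, looking along -z (the intrinsics and any distortion apply to the point x, -y, -z); pixel columns grow to the right and rows downward; lengths in m; the calibration is good to about 2 mm. A picture is of the moment at which its call begins. camera_info takes no time and is no camera call.
- manip.sign_off(): hands the job in, once; it reports no verdict.
Trained networks look in the newest picture that a camera, given by its name, has taken for a name from the list of things; names that differ only in an ending like _2 or _b are one class to them, and where a whole thing is asked for, a point or a joint stands for the part that bears it (a point fixed in the world has none). Each returns a list of dicts, best first, with "confidence" (0 to 1); they miss things now and then, are a little off and sometimes report something else, mostly with a low value. They report only what shows in the picture. A call takes as long as a camera call. They do not tell look-alikes from the thing itself.
- manip.silhouettes(query, camera): "pixels" (420x560 bool, what is visible of it) and "xy" ([column, row] in pixels, amid what is visible of it).
The state is a dict: "clock": time; "joints": joint angles; "joint_velocities": joint speeds; "tau": joint torques, N m; "tcp_pos": TCP position; "ee_rot": TCP orientation; "wrist_force": force on the tool from outside, world axes, zero at the start; "torque": the same for the moment, N m; "finger_gap": finger opening in m.
Only numpy, scipy, OpenCV 4.12 (cv2) and the standard library are available. Lean on these libraries where they do the work, as an engineer would, in place of code of your own. Each camera call takes 0.05 s, during which the arm holds its last target. There are 200 camera calls.

## Task

Pack the four finished brick carvings: put each one, carved face up, into the wooden cradle of its own shape and size (large round, small round, large square, small square), so that it lies flat on the cradle's floor inside the rim. They are fragile, so set them down rather than drop them and never tip them over. Leave the uncarved brick and the chisel where they lie.

Things in the scene. Friction and masses are not known exactly. Their poses are not given: they have to be found in the camera images.
- round_large: Finished carving, large round rosette, 60 mm across (eight petals), about 0.18 kg, of grey brick with a pale relief on its top face; sides plain and vertical to 34 mm, with the relief 4 mm higher (38 mm in all). Loose, lies carved face up on the bench. Origin: centre of the underside, z up through the carved face
- round_small: Finished carving, small round rosette, 38 mm across (six petals), about 0.08 kg, of grey brick with a pale relief on its top face; sides plain and vertical to 34 mm, with the relief 4 mm higher (38 mm in all). Loose, lies carved face up on the bench. Origin: centre of the underside, z up through the carved face
- square_large: Finished carving, large square tile, 58 x 58 mm (frame and diamond), about 0.21 kg, of grey brick with a pale relief on its top face; sides plain and vertical to 34 mm, with the relief 4 mm higher (38 mm in all). Loose, lies carved face up on the bench. Origin: centre of the underside, z up through the carved face, x and y square to its sides
- square_small: Finished carving, small square tile, 36 x 36 mm (frame and diamond), about 0.08 kg, of grey brick with a pale relief on its top face; sides plain and vertical to 34 mm, with the relief 4 mm higher (38 mm in all). Loose, lies carved face up on the bench. Origin: centre of the underside, z up through the carved face, x and y square to its sides
- cradle_round_large: Pale wooden cradle, fixed to the bench, round, 92 mm across outside, 14 mm high; its recess is round, 74 mm across, lined with grey felt, floor 6 mm above the bench, rim 9 mm thick standing 8 mm above that floor. Origin: centre of the underside, z up
- cradle_round_small: Pale wooden cradle, fixed to the bench, round, 70 mm across outside, 14 mm high; its recess is round, 52 mm across, lined with grey felt, floor 6 mm above the bench, rim 9 mm thick standing 8 mm above that floor. Origin: centre of the underside, z up
- cradle_square_large: Pale wooden cradle, fixed to the bench, square, 90 x 90 mm outside, 14 mm high; its recess is square, 72 x 72 mm, lined with grey felt, floor 6 mm above the bench, rim 9 mm thick standing 8 mm above that floor. Origin: centre of the underside, z up, x and y square to its sides
- cradle_square_small: Pale wooden cradle, fixed to the bench, square, 68 x 68 mm outside, 14 mm high; its recess is square, 50 x 50 mm, lined with grey felt, floor 6 mm above the bench, rim 9 mm thick standing 8 mm above that floor. Origin: centre of the underside, z up, x and y square to its sides
- raw_brick: Bystander: plain uncarved block of grey brick, 100 x 50 x 45 mm high, loose. Origin: centre of the underside, x along its length
- chisel: Bystander: carving chisel, 198 mm long, lying loose; wooden handle 26 mm thick from x = -103 to 3 mm, steel blade to x = 96 mm. Origin: under the handle's blade end, x towards the blade
Things that resemble listed ones, but are neither listed nor needed, are in the scene too. Leave any purple look-alike of the square_large alone.

How it is judged (in metres and radians):
At the end, for the whole second after the job is handed in: Each carving is in the cradle of its own shape and size: within 12 mm of its centre, underside 2 to 10 mm above the cradle's underside (floor at 6), carved face up and level within 0.12 rad, under 20 mm/s; raw brick and chisel within 20 mm of their starts (horizontal distance between round_large and cradle_round_large below 0.012 m and z of round_large in the frame of cradle_round_large between 0.002 and 0.01 m and angle between each of round_large, round_small, square_large, square_small's own z axis and vertical below 0.12 rad and linear speed of each of round_large, round_small, square_large, square_small below 0.02 m/s and horizontal distance between round_small and cradle_round_small below 0.012 m and z of round_small in the frame of cradle_round_small between 0.002 and 0.01 m and horizontal distance between square_large and cradle_square_large below 0.012 m and z of square_large in the frame of cradle_square_large between 0.002 and 0.01 m and horizontal distance between square_small and cradle_square_small below 0.012 m and z of square_small in the frame of cradle_square_small between 0.002 and 0.01 m and distance of each of raw_brick, chisel from where it was at the start of the episode below 0.02 m); the robot touches nothing.
It fails at once if a carving was dropped: out of the fingers with its underside more than 30 mm above the bench ((height (world z) of round_large above 0.03 m and contact force between the fingers and round_large below 0.02 N) or (height (world z) of round_small above 0.03 m and contact force between the fingers and round_small below 0.02 N) or (height (world z) of square_large above 0.03 m and contact force between the fingers and square_large below 0.02 N) or (height (world z) of square_small above 0.03 m and contact force between the fingers and square_small below 0.02 N)).
It fails at once if a carving was tipped over (angle between any of round_large, round_small, square_large, square_small's own z axis and vertical above 0.8 rad).
It fails at once if the raw brick or the chisel was pushed away (distance of any of raw_brick, chisel from where it was at the start of the episode above 0.02 m).
It also fails if it takes over 96 s, if anything falls off the work surface, if the arm or the gripper's body presses on something with over 40 N, if the wrist force passes 120 N, or if a joint passes its speed limit or range.

## Working session

There is one attempt and no reset: what is moved stays moved. The work goes in short steps, Python scripts to look and compute and a shell command to move; the robot and the scene stay as the last step left them, time stands still between calls to the robot, and variables do not carry over. Pictures are saved under pics/ and viewed, about 12 in all and at most 16, crops included, and the job is handed in when it is done.

```bash
mkdir -p pics; ls; cat > h.py <<'E'
import numpy as np, cv2
from bench import manip
def world(cam,depth,mask=None):
    """HxWx3 world points"""
    ci=manip.camera_info(cam);K=np.array(ci["K"]);k1=ci["k1"];T=np.array(ci["cam_to_world"])
    v,u=np.indices(depth.shape)
    pts=np.stack([u,v],-1).reshape(-1,1,2).astype(np.float64)
    n=cv2.undistortPoints(pts,K,np.array([k1,0,0,0.])).reshape(*depth.shape,2)
    P=np.stack([n[...,0]*depth,-n[...,1]*depth,-depth,np.ones_like(depth)],-1)
    return (P@T.T)[...,:3]
E
python3 - <<'E'
from h import *
for c in("top","side"):
    im,d=manip.capture(c); np.savez(f"{c}0.npz",im=im,d=d)
    cv2.imwrite(f"pics/{c}0.png",cv2.resize(im[...,::-1],(800,600),interpolation=cv2.INTER_CUBIC))
    ci=manip.camera_info(c);print(c,np.round(ci["cam_to_world"],3).tolist(),np.round(ci["K"],1).tolist())
s=manip.sense();print(s,manip.grasp_offset)
E
```

```text
pics
top [[-0.004, 0.992, -0.123, 0.379], [-1.0, -0.003, 0.008, -0.031], [0.008, 0.123, 0.992, 1.149], [0.0, 0.0, 0.0, 1.0]] [[428.1, 0.0, 283.9], [0.0, 428.1, 204.7], [0.0, 0.0, 1.0]]
side [[0.891, 0.314, -0.327, 0.154], [-0.453, 0.632, -0.629, -0.726], [0.009, 0.709, 0.705, 0.834], [0.0, 0.0, 0.0, 1.0]] [[392.1, 0.0, 274.9], [0.0, 392.1, 207.2], [0.0, 0.0, 1.0]]
{'clock': 0.1, 'joints': array([5.71402829e+01, 5.99577144e+00, 5.53112438e+00, 8.96057565e+01,
       1.42851200e-03, 7.75269326e+01]), 'joint_velocities': array([-0.00649427, -0.1741645 ,  0.19988228, -0.05615769, -0.00294801,
        0.08733446]), 'tau': array([ 5.97838894e-03, -5.58210433e+01,  5.04717171e+01,  1.30414835e-02,
       -3.31151914e-04,  1.61868377e-05]), 'tcp_pos': array([0.20882263, 0.56215975, 0.23059047]), 'ee_rot': array([-103.63545866,   89.92958199, -124.0221092 ]), 'wrist_force': array([ 0.22669098, -0.6238988 ,  0.22892511]), 'torque': array([0.0132698 , 0.00495836, 0.00423122]), 'finger_gap': 0.08513002040677038} 0.0187
```

View pics/top0.png

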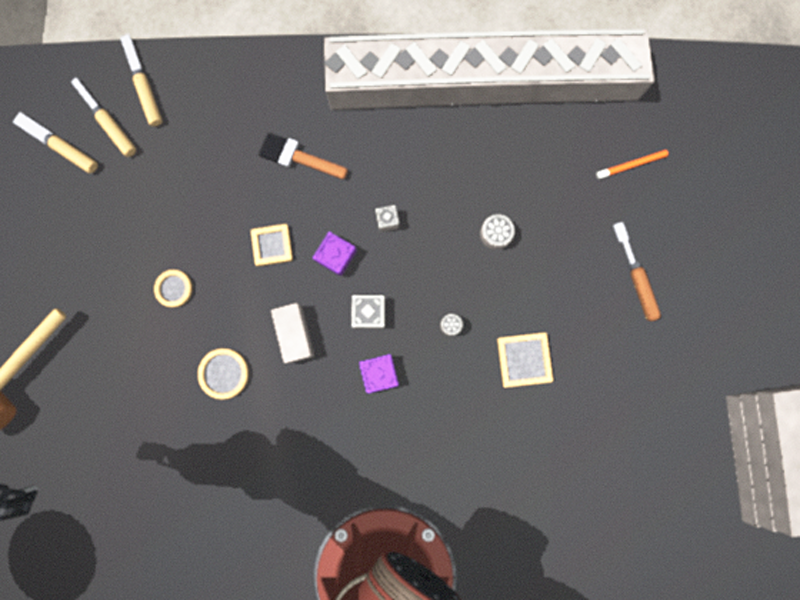

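View pics/side0.png

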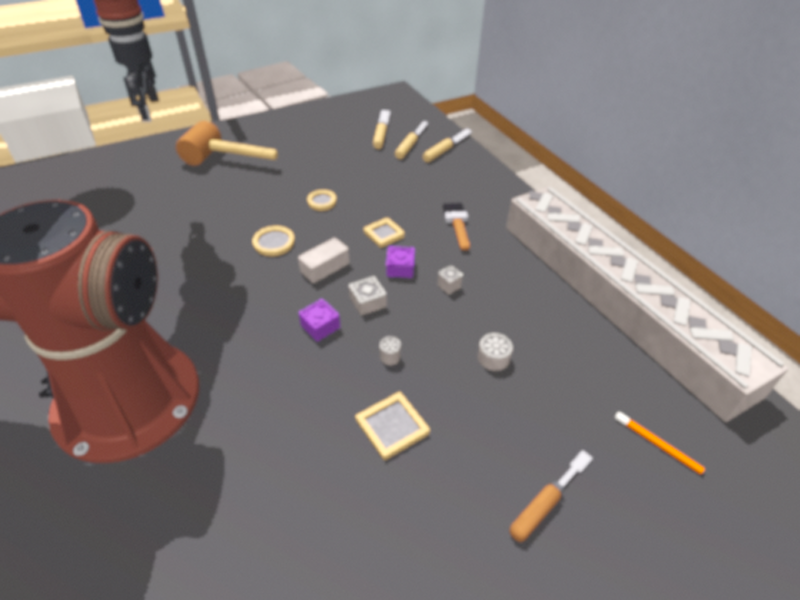

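```bash
python3 - <<'E'
from h import *
d=np.load("top0.npz")["d"];W=world("top",d)
for q in "round_large round_small square_large square_small cradle_round_large cradle_round_small cradle_square_large cradle_square_small raw_brick chisel".split():
    for r in manip.silhouettes(q,"top"):
        m=r["pixels"]&(d>0)
        if m.sum()<10: continue
        z=W[m][:,2]; top=m&(W[...,2]>np.percentile(z,90)-.008)
        p=W[top]; rect=cv2.minAreaRect((p[:,:2]*1000).astype(np.float32))
        print(q,round(r["confidence"],2),np.round(r["xy"]),"n",m.sum(),"z90 %.3f"%np.percentile(z,90),"c",np.round(rect[0],1),"size",np.round(rect[1],1),"ang",round(rect[2],1))
E
```

```text
round_large 0.9 [347. 162.] n 424 z90 0.040 c [ 634.8 -211.2] size [54.9 58.7] ang 44.5
round_small 0.72 [316. 226.] n 150 z90 0.040 c [ 458.9 -120.6] size [32.  34.1] ang 89.3
square_large 0.89 [232. 177.] n 513 z90 0.040 c [592.7  93.9] size [58.  58.2] ang 58.6
square_large 0.57 [256. 218.] n 517 z90 0.040 c [483.3  30.9] size [57.9 55.6] ang 89.8
square_large 0.56 [262. 260.] n 507 z90 0.040 c [369.8  11.5] size [57.5 57.6] ang 14.0
square_small 0.69 [272. 156.] n 203 z90 0.040 c [660.3  -3.9] size [35.9 34.5] ang 11.1
cradle_round_large 0.64 [154. 262.] n 944 z90 0.015 c [369.7 301.8] size [87.5 90.4] ang 14.2
cradle_round_small 0.73 [122. 202.] n 539 z90 0.016 c [529.7 403. ] size [68.8 68.4] ang 89.6
cradle_square_large 0.8 [367. 250.] n 1185 z90 0.016 c [ 393.5 -260.6] size [90.6 91.5] ang 5.9
cradle_square_small 0.6 [190. 173.] n 690 z90 0.016 c [613.8 215.5] size [70.  70.3] ang 9.4
raw_brick 0.9 [203. 234.] n 837 z90 0.048 c [444.1 168.4] size [100.8  50.5] ang 15.2
chisel 0.76 [449. 198.] n 527 z90 0.027 c [ 520.8 -492.9] size [111.6  26.9] ang 18.3
chisel 0.29 [258. 220.] n 511 z90 0.040 c [483.3  30.8] size [57.8 55.6] ang 89.8
```

```bash
cat >> h.py <<'E'
from scipy.spatial.transform import Rotation as Rn
def plan(pos,jaw):
    s=manip.sense();R=Rn.from_euler("xyz",s["ee_rot"],degrees=True)
    sh=R.inv().apply(np.array(pos)-s["tcp_pos"]);j=s["joints"]
    dj1=np.degrees(np.arctan2(pos[1],pos[0]))-j[0]
    print("tcp",np.round(s["tcp_pos"],4),"gap %.4f"%s["finger_gap"],"t %.1f"%s["clock"],"F",np.round(s["wrist_force"],1),"j1 %.0f j6 %.0f"%(j[0],j[5]))
    for a in (jaw,jaw+180):
        a=np.radians(a);x=np.array([0,0,-1.]);y=np.array([np.cos(a),np.sin(a),0]);z=np.cross(x,y)
        t=(R.inv()*Rn.from_matrix(np.stack([x,y,z],1))).as_rotvec(degrees=True)
        # j6 turns about tool x; base turn dj1 about world z is -x of the tool
        print("shift",np.round(sh,4),"turn",np.round(t/8,2),"j6~ %.0f"%(j[5]+t[0]+dj1))
E
python3 - <<'E'
from h import *
im=np.load("top0.npz")["im"]
cv2.imwrite("pics/crop.png",cv2.resize(im[140:285,205:370][...,::-1],None,fx=4.5,fy=4,interpolation=cv2.INTER_CUBIC))
s=manip.sense();R=Rn.from_euler("xyz",s["ee_rot"],degrees=True).as_matrix();print(np.round(R,2))
plan([.483,.031,.12],90)
plan([.483,.031,.12],0)
E
```

```text
[[ 0.    0.35  0.94]
 [ 0.    0.94 -0.35]
 [-1.    0.   -0.  ]]
tcp [0.209  0.5625 0.2313] gap 0.0857 t 0.6 F [ 0.1  1.  -0.5] j1 57 j6 78
shift [ 0.1113 -0.4027  0.442 ] turn [-2.55  0.   -0.  ] j6~ 4
shift [ 0.1113 -0.4027  0.442 ] turn [19.95 -0.   -0.  ] j6~ 184
tcp [0.209  0.5625 0.2313] gap 0.0857 t 0.6 F [ 0.1  1.  -0.5] j1 57 j6 78
shift [ 0.1113 -0.4027  0.442 ] turn [ 8.7 -0.  -0. ] j6~ 94
shift [ 0.1113 -0.4027  0.442 ] turn [-13.8   0.   -0. ] j6~ -86
```

View pics/crop.png

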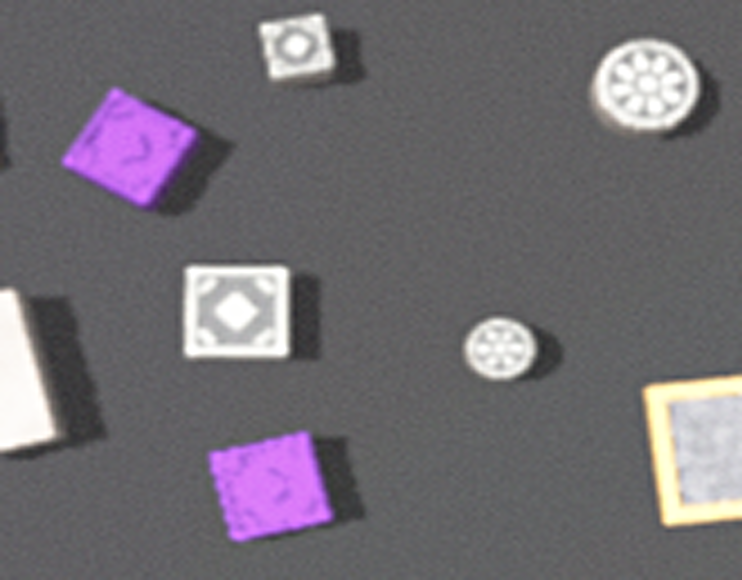

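The crop shows the three square_large candidates. The two at (232,177) and (262,260) are purple look-alikes. The one at (256,218) is grey brick with a pale frame and diamond, so that is the one I want.

```bash
r="0"; python3 -m jog '0.06 -0.4027 0.442 -2.55 0 0 -1; 0.06 -0.4027 0.442 -2.55 0 0 -1; 0.06 -0.4027 0.442 -2.55 0 0 -1; 0.06 -0.4027 0.442 -2.55 0 0 -1; 0.06 -0.4027 0.442 -2.55 0 0 -1; 0.06 -0.4027 0.442 -2.55 0 0 -1; 0.06 -0.4027 0.442 -2.55 0 0 -1; 0.06 -0.4027 0.442 -2.55 0 0 -1'
python3 -c "
from h import *
plan([.483,.031,.1],90)"
```

```text
clock: 1.4
tcp_pos: [0.3899, 0.2112, 0.192]
ee_rot: [15.3, 89.9, 15.3]
wrist_force: [0.8, 0.9, -0.4]
finger_gap: 0.0853
tcp [0.3899 0.2112 0.192 ] gap 0.0853 t 1.4 F [ 0.8  0.9 -0.4] j1 11 j6 11
shift [ 0.092  -0.1802  0.0929] turn [ 0.    0.01 -0.  ] j6~ 4
shift [ 0.092  -0.1802  0.0929] turn [-2.25e+01  0.00e+00  1.00e-02] j6~ -176
```

```bash
python3 -m jog '0.092 -0.18 0.093 0 0 0 -1; 0.092 -0.18 0.093 0 0 0 -1; 0.092 -0.18 0.093 0 0 0 -1; 0.092 -0.18 0.093 0 0 0 -1; 0.092 -0.18 0.093 0 0 0 -1; 0.092 -0.18 0.093 0 0 0 -1; 0.092 -0.18 0.093 0 0 0 -1'
cat >> h.py <<'E'
def look(name,cam="top",box=None,f=3):
    im,d=manip.capture(cam)
    if box: r0,r1,c0,c1=box;v=im[r0:r1,c0:c1]
    else: v=im
    cv2.imwrite(f"pics/{name}.png",cv2.resize(v[...,::-1],None,fx=f,fy=f,interpolation=cv2.INTER_CUBIC));return im,d
E
python3 -c "
from h import *
look('c1','side',(150,290,180,380),4)
plan([.483,.031,.004],90)"
```

```text
clock: 2.1
tcp_pos: [0.4829, 0.0312, 0.1001]
ee_rot: [57.7, 90.0, 57.7]
wrist_force: [0.1, 0.6, 0.2]
finger_gap: 0.085
tcp [0.483  0.0318 0.1005] gap 0.0850 t 2.1 F [ 0.5 -0.8  0.1] j1 -12 j6 -12
shift [ 0.0965 -0.0008 -0.0001] turn [ 0.    0.01 -0.  ] j6~ 4
shift [ 0.0965 -0.0008 -0.0001] turn [-2.25e+01  1.00e-02  1.00e-02] j6~ -176
```

View pics/c1.png

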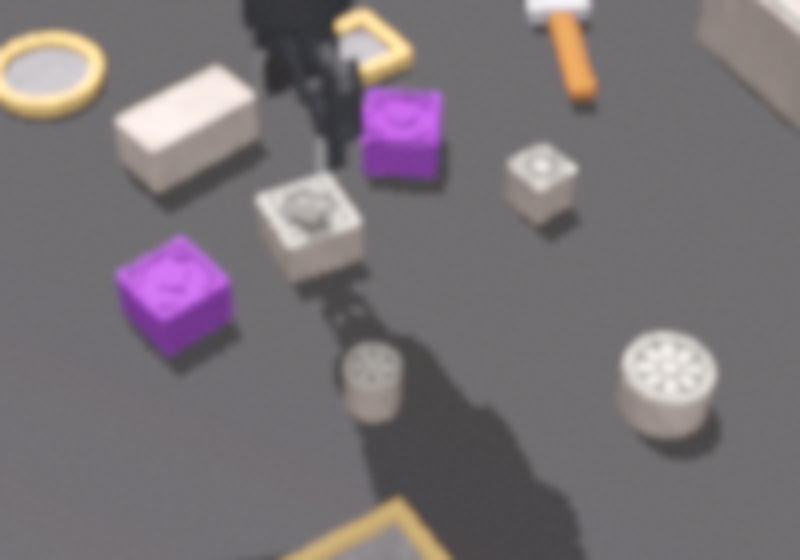

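The side view shows the open jaws straddling the grey tile, whose top is at about (310,205) in the crop. The finger midpoint sits directly above it, so I go down and grip.

```bash
python3 -m jog '0.04 0 0 0 0 0 -1; 0.08 0 0 0 0 0 -1; 0.0965 0 0 0 0 0 -1; 0.0965 0 0 0 0 0 -1; 0.0965 0 0 0 0 0 1; 0.0965 0 0 0 0 0 1; 0.0965 0 0 0 0 0 1; 0.0965 0 0 0 0 0 1'
python3 -m jog '0 0 0 0 0 0 1; 0 0 0 0 0 0 1;0 0 0 0 0 0 1;-0.03 0 0 0 0 0 1; -0.06 0 0 0 0 0 1; -0.06 0 0 0 0 0 1'
python3 -c "
from h import *
plan([.3935,-.2605,.075],95.9)"
```

```text
clock: 2.95
tcp_pos: [0.4848, 0.0318, 0.0064]
ee_rot: [1.8, 89.7, 1.9]
wrist_force: [-0.6, 0.6, 8.9]
finger_gap: 0.0574
clock: 3.55
tcp_pos: [0.487, 0.0313, 0.0704]
ee_rot: [-5.6, 89.4, -5.6]
wrist_force: [1.3, -0.2, -1.2]
finger_gap: 0.0569
tcp [0.487  0.0313 0.0704] gap 0.0569 t 3.5 F [ 1.3 -0.2 -1.2] j1 -12 j6 -12
shift [-0.0053 -0.2917 -0.0937] turn [-0.73  0.08  0.01] j6~ -39
shift [-0.0053 -0.2917 -0.0937] turn [ 2.177e+01  2.000e-02 -1.100e-01] j6~ 141
```

```bash
python3 -m jog '0 -0.29 -0.094 -0.73 0.08 0 1; 0 -0.292 -0.094 -0.73 0.08 0 1; 0 -0.292 -0.094 -0.73 0.08 0 1; 0 -0.292 -0.094 -0.73 0.08 0 1; 0 -0.292 -0.094 -0.73 0.08 0 1; 0 -0.292 -0.094 -0.73 0.08 0 1; 0 -0.292 -0.094 -0.73 0.08 0 1; 0 -0.292 -0.094 -0.73 0.08 0 1'
python3 -m jog '0 0 0 0 0 0 1'
python3 -c "
from h import *
look('c2','side',(220,380,210,370),4)
plan([.3945,-.2605,.0125],95.9)"
```

```text
clock: 4.35
tcp_pos: [0.3924, -0.2618, 0.069]
ee_rot: [-153.6, 89.9, -147.9]
wrist_force: [-0.3, -0.1, -2.0]
finger_gap: 0.0567
clock: 4.45
tcp_pos: [0.3924, -0.2608, 0.0683]
ee_rot: [156.9, 89.9, 162.6]
wrist_force: [0.0, 0.1, -1.6]
finger_gap: 0.057
tcp [ 0.3924 -0.2606  0.0682] gap 0.0566 t 4.5 F [-1.  -0.2 -1.3] j1 -50 j6 -55
shift [ 0.0557 -0.0002  0.0022] turn [-0.02 -0.01 -0.  ] j6~ -39
shift [ 0.0557 -0.0002  0.0022] turn [ 2.248e+01 -1.000e-02  2.000e-02] j6~ 141
```

View pics/c2.png

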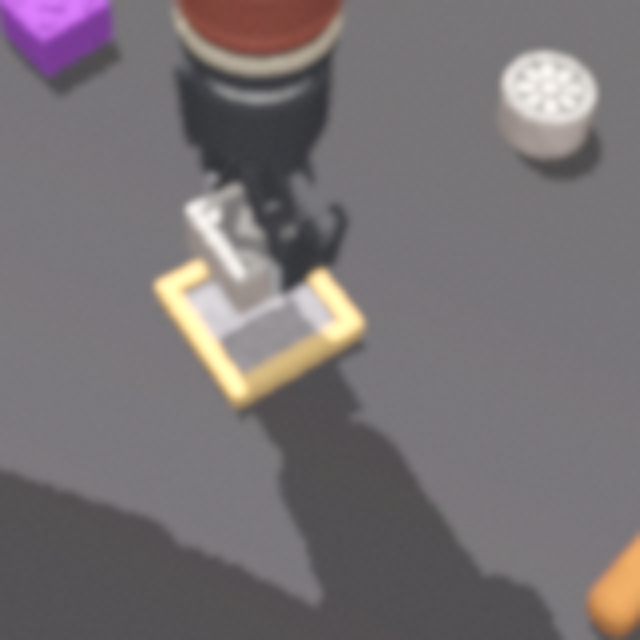

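The tile hangs level over the cradle (crop around (250,300)) with the near finger in front of it. I lower it while watching the force.

```bash
python3 -m jog '0.03 0 0.002 0 0 0 1; 0.045 0 0.002 0 0 0 1; 0.052 0 0.002 0 0 0 1; 0.055 0 0.002 0 0 0 1; 0.055 0 0.002 0 0 0 1'
python3 -m jog '0.001 0 0 0 0 0 1; 0.002 0 0 0 0 0 1'
```

```text
clock: 5.0
tcp_pos: [0.3946, -0.2599, 0.0135]
ee_rot: [162.4, 89.9, 168.2]
wrist_force: [0.2, 0.4, -0.9]
finger_gap: 0.0569
clock: 5.2
tcp_pos: [0.3951, -0.2604, 0.0124]
ee_rot: [-141.8, 89.9, -136.0]
wrist_force: [-5.9, 0.5, 11.2]
finger_gap: 0.0571
```

```bash
python3 -m jog '0 0 0 0 0 0 0; 0 0 0 0 0 0 -0.4; 0 0 0 0 0 0 -1; 0 0 0 0 0 0 -1; -0.01 0 0 0 0 0 -1; -0.05 0 0 0 0 0 -1; -0.08 0 0 0 0 0 -1; -0.08 0 0 0 0 0 -1'
python3 -c "
from h import *
im,d=manip.capture('top');W=world('top',d)
for r in manip.silhouettes('square_large','top'):
    m=r['pixels']&(d>0);p=W[m];p=p[p[:,2]>p[:,2].max()-.01];print(r['confidence'],np.round(r['xy']),np.round(np.median(p,0),3),cv2.minAreaRect((p[:,:2]*1000).astype(np.float32)))
plan([.459,-.1205,.11],90)"
```

```text
clock: 6.0
tcp_pos: [0.3971, -0.2625, 0.0977]
ee_rot: [-64.0, 89.6, -58.2]
wrist_force: [0.0, -1.1, 0.1]
finger_gap: 0.0853
0.86 [264. 262.] [0.37  0.012 0.038] ((369.8873596191406, 11.499330520629883), (57.37937545776367, 57.544090270996094), 13.989852905273438)
0.71 [233. 177.] [0.59  0.094 0.037] ((592.2175903320312, 93.58240509033203), (55.59327697753906, 56.63910675048828), 59.58589553833008)
tcp [ 0.3957 -0.2609  0.0936] gap 0.0854 t 6.1 F [-0.4  0.1 -0.4] j1 -49 j6 -55
shift [-0.0167  0.1332  0.0773] turn [0.73 0.   0.02] j6~ -15
shift [-0.0167  0.1332  0.0773] turn [-21.77  -0.03   0.  ] j6~ -195
```

```bash
python3 -m jog '-0.017 0.133 0.077 0.73 0 0 -1; -0.017 0.133 0.077 0.73 0 0 -1; -0.017 0.133 0.077 0.73 0 0 -1; -0.017 0.133 0.077 0.73 0 0 -1; -0.017 0.133 0.077 0.73 0 0 -1; -0.017 0.133 0.077 0.73 0 0 -1'
python3 -c "
from h import *
im,d=look('c3','top',(180,300,270,430),5);W=world('top',d)
im,d=manip.capture('top')
for r in manip.silhouettes('cradle_square_large','top')[:1]:
    v,u=np.nonzero(r['pixels']);s=np.s_[v.min():v.max()+1,u.min():u.max()+1]
    w=W[s][d[s]>0];p=w[w[:,2]>.03];print(r['confidence'],np.round(p.mean(0),4) if len(p) else 0,cv2.minAreaRect((p[:,:2]*1000).astype(np.float32)))
plan([.459,-.1205,.007],90)"
```

```text
clock: 6.7
tcp_pos: [0.4581, -0.1211, 0.1094]
ee_rot: [-114.6, 89.9, -114.6]
wrist_force: [0.3, -0.3, -0.6]
finger_gap: 0.0858
0.8 [ 0.392  -0.1931  0.3442] ((384.09381103515625, -159.70169067382812), (58.24954605102539, 258.0738525390625), 5.737980365753174)
tcp [ 0.4582 -0.1218  0.1098] gap 0.0854 t 6.8 F [0.9 1.4 0.1] j1 -31 j6 -31
shift [0.1028 0.0016 0.0009] turn [-0.02 -0.    0.02] j6~ -15
shift [0.1028 0.0016 0.0009] turn [2.248e+01 2.000e-02 0.000e+00] j6~ 165
```

View pics/c3.png

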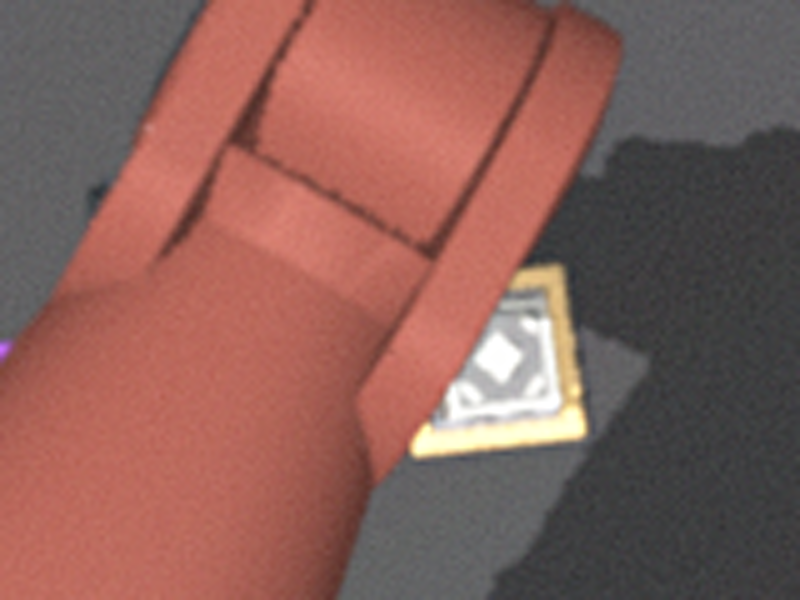

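The view shows the large square tile sitting inside its cradle rim at crop (500,360), parallel to the sides. Next is the small round one.

```bash
python3 -m jog '0.045 0.001 0.001 0 0 0 -1; 0.09 0.001 0.001 0 0 0 -1; 0.103 0.001 0.001 0 0 0 -1; 0.103 0.001 0.001 0 0 0 -1; 0.103 0.001 0.001 0 0 0 1; 0.103 0.001 0.001 0 0 0 1; 0.103 0.001 0.001 0 0 0 1; 0.103 0.001 0.001 0 0 0 1'
python3 -m jog '0 0 0 0 0 0 1; 0 0 0 0 0 0 1; 0 0 0 0 0 0 1; 0 0 0 0 0 0 1'
python3 -m jog '-0.04 0 0 0 0 0 1; -0.08 0 0 0 0 0 1; -0.09 0 0 0 0 0 1; -0.09 0 0 0 0 0 1'
python3 -c "
from h import *
plan([.53,.403,.1],127)"
```

```text
clock: 7.65
tcp_pos: [0.4604, -0.1218, 0.0088]
ee_rot: [-58.1, 89.8, -58.2]
wrist_force: [-0.4, -0.5, 8.4]
finger_gap: 0.0365
clock: 8.05
tcp_pos: [0.4604, -0.1217, 0.0088]
ee_rot: [-58.0, 89.8, -58.1]
wrist_force: [-0.5, -0.4, 0.5]
finger_gap: 0.0359
clock: 8.45
tcp_pos: [0.4614, -0.122, 0.1005]
ee_rot: [-46.3, 89.6, -46.4]
wrist_force: [0.0, -0.1, -0.8]
finger_gap: 0.0361
tcp [ 0.4614 -0.122   0.1005] gap 0.0361 t 8.4 F [ 0.  -0.1 -0.8] j1 -30 j6 -30
shift [-0.002   0.5252  0.0675] turn [-4.64  0.02  0.05] j6~ 0
shift [-0.002   0.5252  0.0675] turn [17.86  0.06 -0.03] j6~ 180
```

```bash
python3 -m jog '0 0.525 0.0675 0 0 0.05 1; 0 0.525 0.0675 0 0 0.05 1; 0 0.525 0.0675 0 0 0.05 1; 0 0.525 0.0675 0 0 0.05 1; 0 0.525 0.0675 0 0 0.05 1; 0 0.525 0.0675 0 0 0.05 1; 0 0.525 0.0675 0 0 0.05 1; 0 0.525 0.0675 0 0 0.05 1'
python3 -c "
from h import *
plan([.5305,.403,.07],90)"
```

```text
clock: 9.25
tcp_pos: [0.5117, 0.277, 0.0958]
ee_rot: [18.0, 89.8, 17.9]
wrist_force: [1.4, -0.4, -0.7]
finger_gap: 0.0362
tcp [0.5117 0.277  0.0958] gap 0.0362 t 9.2 F [ 1.4 -0.4 -0.7] j1 16 j6 16
shift [0.0259 0.126  0.0185] turn [-0.01  0.02 -0.01] j6~ 37
shift [0.0259 0.126  0.0185] turn [ 2.249e+01 -1.000e-02 -3.000e-02] j6~ 217
```

```bash
python3 -m jog '0 0.126 0.0185 0 0 0 1; 0 0.126 0.0185 0 0 0 1; 0 0.126 0.0185 0 0 0 1; 0.026 0.126 0.0185 0 0 0 1; 0.026 0.126 0.0185 0 0 0 1; 0.026 0.126 0.0185 0 0 0 1'
python3 -c "
from h import *
look('c4','side',(100,190,170,290),6)
plan([.531,.403,.0155],90)"
```

```text
clock: 9.85
tcp_pos: [0.529, 0.402, 0.0677]
ee_rot: [-138.1, 89.9, -138.2]
wrist_force: [-0.1, 0.9, -0.2]
finger_gap: 0.0358
tcp [0.53   0.4022 0.0692] gap 0.0365 t 9.9 F [-0.6 -0.9 -0.1] j1 26 j6 26
shift [0.0537 0.0008 0.001 ] turn [-0.02  0.01  0.  ] j6~ 37
shift [0.0537 0.0008 0.001 ] turn [ 2.248e+01  0.000e+00 -1.000e-02] j6~ 217
```

View pics/c4.png

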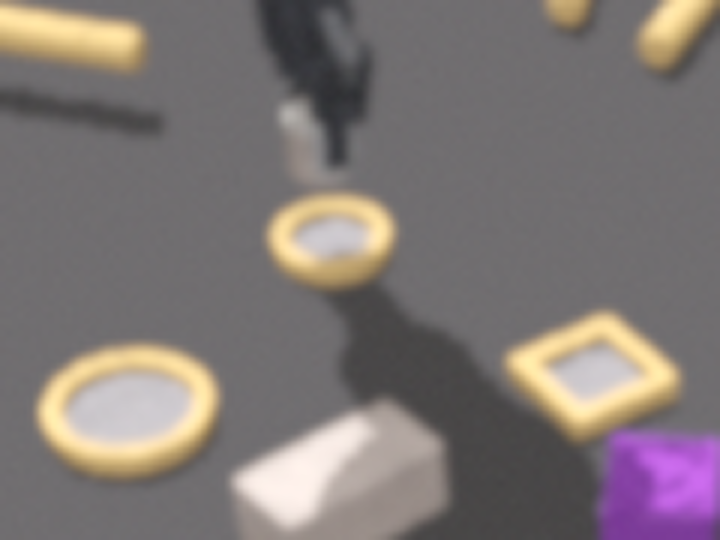

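The small rosette hangs at crop (318,150) above its cradle at (333,235). The offset matches perspective, so I lower it.

```bash
python3 -m jog '0.03 0.001 0.001 0 0 0 1; 0.044 0.001 0.001 0 0 0 1; 0.05 0.001 0.001 0 0 0 1; 0.053 0.001 0.001 0 0 0 1; 0.053 0.001 0.001 0 0 0 1'
python3 -m jog '0.001 0 0 0 0 0 1; 0.0015 0 0 0 0 0 1'
```

```text
clock: 10.4
tcp_pos: [0.5313, 0.4031, 0.0167]
ee_rot: [7.0, 89.9, 6.8]
wrist_force: [-0.6, 0.1, -0.5]
finger_gap: 0.0369
clock: 10.6
tcp_pos: [0.5319, 0.4034, 0.0163]
ee_rot: [17.5, 89.8, 17.4]
wrist_force: [-0.3, 0.3, -1.1]
finger_gap: 0.0362
```

```bash
python3 -m jog '0.0015 0 0 0 0 0 1; 0.002 0 0 0 0 0 1; 0.002 0 0 0 0 0 1'
```

```text
clock: 10.9
tcp_pos: [0.5323, 0.4036, 0.0149]
ee_rot: [19.5, 89.8, 19.3]
wrist_force: [-0.6, -0.4, 3.3]
finger_gap: 0.0362
```

```bash
python3 -m jog '0 0 0 0 0 0 0.2; 0 0 0 0 0 0 -0.4; 0 0 0 0 0 0 -1; 0 0 0 0 0 0 -1; -0.01 0 0 0 0 0 -1; -0.05 0 0 0 0 0 -1; -0.09 0 0 0 0 0 -1; -0.09 0 0 0 0 0 -1'
python3 -c "
from h import *
plan([.660,-.004,.1],101.1)"
```

```text
clock: 11.7
tcp_pos: [0.5352, 0.4051, 0.1128]
ee_rot: [24.3, 89.2, 24.1]
wrist_force: [0.4, 0.2, 0.6]
finger_gap: 0.0854
tcp [0.5352 0.4051 0.1128] gap 0.0854 t 11.7 F [0.4 0.2 0.6] j1 26 j6 26
shift [ 0.0121 -0.4089  0.1257] turn [-1.41  0.09 -0.03] j6~ -11
shift [ 0.0121 -0.4089  0.1257] turn [21.09 -0.05 -0.14] j6~ 169
```

```bash
python3 -m jog '0 -0.409 0.126 -1.41 0.09 -0.03 -1; 0 -0.409 0.126 -1.41 0.09 -0.03 -1; 0 -0.409 0.126 -1.41 0.09 -0.03 -1; 0 -0.409 0.126 -1.41 0.09 -0.03 -1; 0 -0.409 0.126 -1.41 0.09 -0.03 -1; 0 -0.409 0.126 -1.41 0.09 -0.03 -1; 0 -0.409 0.126 -1.41 0.09 -0.03 -1; 0 -0.409 0.126 -1.41 0.09 -0.03 -1'
python3 -m jog '0 0 0 0 0 0 -1'
python3 -c "
from h import *
plan([.660,-.004,.1],101.1)
im,d=manip.capture('top');W=world('top',d)
for q in ('round_small','square_small','round_large'):
  for r in manip.silhouettes(q,'top')[:2]:
    m=r['pixels']&(d>0);p=W[m];p=p[p[:,2]>np.percentile(p[:,2],90)-.008];print(q,r['confidence'],np.round(r['xy']),np.round(p.mean(0),4))
"
```

```text
clock: 12.5
tcp_pos: [0.6519, 0.0214, 0.1123]
ee_rot: [-0.5, 89.9, 10.6]
wrist_force: [0.1, 0.8, -0.1]
finger_gap: 0.0854
clock: 12.6
tcp_pos: [0.6534, 0.0154, 0.1127]
ee_rot: [-35.3, 89.8, -24.5]
wrist_force: [-0.0, 1.1, 0.4]
finger_gap: 0.0854
tcp [0.6534 0.0154 0.1127] gap 0.0854 t 12.6 F [-0.   1.1  0.4] j1 -10 j6 -21
shift [ 0.0128 -0.0203  0.0028] turn [-0.04  0.02  0.01] j6~ -11
shift [ 0.0128 -0.0203  0.0028] turn [ 2.246e+01  2.000e-02 -3.000e-02] j6~ 169
round_small 0.78 [121. 199.] [0.531  0.4017 0.043 ]
round_large 0.57 [346. 161.] [ 0.6339 -0.2112  0.0369]
round_large 0.22 [129. 202.] [0.5284 0.3937 0.0138]
```

```bash
python3 -m jog '0.01 -0.0205 0.003 0 0 0 -1; 0.01 -0.0205 0.003 0 0 0 -1; 0.01 -0.0205 0.003 0 0 0 -1; 0.01 -0.0205 0.003 0 0 0 -1'
python3 -c "
from h import *
look('c5','side',(130,230,270,390),6)
plan([.660,-.004,.007],101.1)
"
```

```text
clock: 13.2
tcp_pos: [0.6585, 0.0034, 0.1025]
ee_rot: [22.8, 89.9, 34.0]
wrist_force: [-0.4, -0.6, 0.4]
finger_gap: 0.0852
tcp [0.6586 0.0034 0.1027] gap 0.0851 t 13.2 F [-0.5 -0.3  0.5] j1 -11 j6 -22
shift [ 0.0957 -0.0076 -0.0002] turn [ 0.01  0.01 -0.  ] j6~ -11
shift [ 0.0957 -0.0076 -0.0002] turn [-2.249e+01  0.000e+00  2.000e-02] j6~ -191
```

View pics/c5.png

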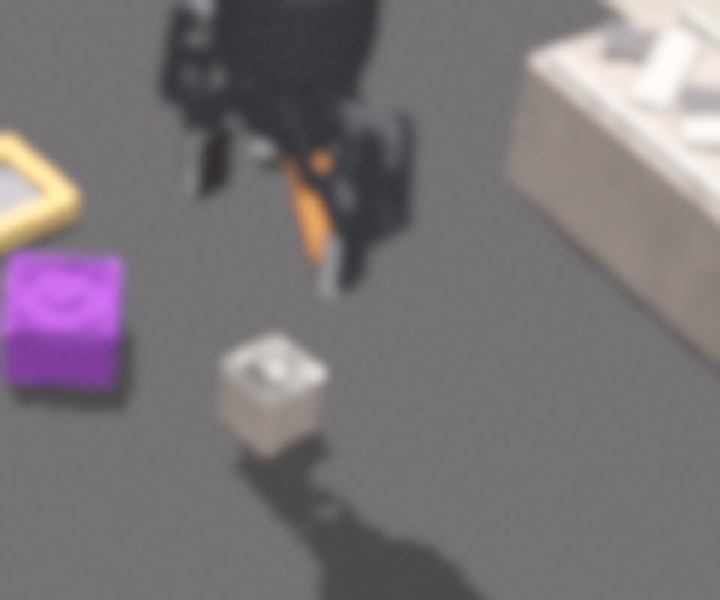

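Both open fingers flank the small tile, whose top is at crop (272,370). I apply the −8 mm jaw-axis correction, go down and grip.

```bash
python3 -m jog '0.03 -0.0076 0 0 0 0 -1; 0.05 -0.0076 0 0 0 0 -1; 0.09 -0.0076 0 0 0 0 -1; 0.096 -0.0076 0 0 0 0 -1; 0.096 -0.0076 0 0 0 0 -1; 0.096 -0.0076 0 0 0 0 1; 0.096 -0.0076 0 0 0 0 1; 0.096 -0.0076 0 0 0 0 1'
python3 -m jog '0 0 0 0 0 0 1; 0 0 0 0 0 0 1; 0 0 0 0 0 0 1; 0 0 0 0 0 0 1; 0 0 0 0 0 0 1'
python3 -m jog '-0.04 0 0 0 0 0 1; -0.08 0 0 0 0 0 1; -0.09 0 0 0 0 0 1; -0.09 0 0 0 0 0 1'
python3 -c "
from h import *
plan([.614,.2155,.095],99.4)"
```

```text
clock: 14.05
tcp_pos: [0.6614, -0.0042, 0.0085]
ee_rot: [-8.3, 89.8, 2.9]
wrist_force: [-0.2, 0.3, -1.0]
finger_gap: 0.0439
clock: 14.55
tcp_pos: [0.6616, -0.0043, 0.009]
ee_rot: [-10.3, 89.7, 0.9]
wrist_force: [-1.0, -0.1, 4.5]
finger_gap: 0.0353
clock: 14.95
tcp_pos: [0.6625, -0.0045, 0.101]
ee_rot: [-15.7, 89.5, -4.5]
wrist_force: [-0.4, 0.3, -1.7]
finger_gap: 0.035
tcp [ 0.6625 -0.0045  0.101 ] gap 0.0350 t 14.9 F [-0.4  0.3 -1.7] j1 -12 j6 -23
shift [ 0.0055  0.2253 -0.0049] turn [0.23 0.06 0.01] j6~ 10
shift [ 0.0055  0.2253 -0.0049] turn [-2.227e+01 -2.000e-02  9.000e-02] j6~ -170
```

```bash
python3 -m jog '0 0.225 -0.004 0.23 0.06 0 1; 0 0.225 -0.004 0.23 0.06 0 1; 0 0.225 -0.004 0.23 0.06 0 1; 0 0.225 -0.004 0.23 0.06 0 1; 0 0.225 -0.004 0.23 0.06 0 1; 0 0.225 -0.004 0.23 0.06 0 1; 0.02 0.225 -0.004 0.23 0.06 0 1; 0.02 0.225 -0.004 0.23 0.06 0 1'
python3 -c "
from h import *
plan([.615,.2155,.017],99.4)"
```

```text
clock: 15.75
tcp_pos: [0.6126, 0.2145, 0.076]
ee_rot: [-162.7, 89.6, -153.3]
wrist_force: [0.1, -0.8, -1.1]
finger_gap: 0.0351
tcp [0.6126 0.2145 0.076 ] gap 0.0351 t 15.8 F [ 0.1 -0.8 -1.1] j1 8 j6 -2
shift [0.059  0.0007 0.0029] turn [-0.01 -0.05  0.02] j6~ 10
shift [0.059  0.0007 0.0029] turn [2.249e+01 2.000e-02 8.000e-02] j6~ 190
```

```bash
python3 -m jog '0.03 0.001 0.002 0 0 0 1; 0.046 0.001 0.002 0 0 0 1; 0.054 0.001 0.002 0 0 0 1; 0.058 0.001 0.002 0 0 0 1; 0.059 0.001 0.002 0 0 0 1; 0.06 0.001 0.002 0 0 0 1'
python3 -m jog '0.001 0 0 0 0 0 1; 0.002 0 0 0 0 0 1; 0.002 0 0 0 0 0 1'
```

```text
clock: 16.35
tcp_pos: [0.6148, 0.2156, 0.0171]
ee_rot: [-157.9, 89.7, -148.6]
wrist_force: [0.3, 0.1, -1.4]
finger_gap: 0.035
clock: 16.65
tcp_pos: [0.615, 0.2157, 0.0154]
ee_rot: [-155.8, 89.7, -146.5]
wrist_force: [-0.1, -0.6, -1.7]
finger_gap: 0.0354
```

```bash
python3 -m jog '0.001 0 0 0 0 0 1; 0.0015 0 0 0 0 0 1'
python3 -m jog '0 0 0 0 0 0 0.2; 0 0 0 0 0 0 -0.4; 0 0 0 0 0 0 -1; 0 0 0 0 0 0 -1; -0.01 0 0 0 0 0 -1; -0.05 0 0 0 0 0 -1; -0.09 0 0 0 0 0 -1; -0.09 0 0 0 0 0 -1'
python3 -c "
from h import *
plan([.6345,-.211,.1],90)"
```

```text
clock: 16.85
tcp_pos: [0.6151, 0.2157, 0.015]
ee_rot: [-152.4, 89.7, -143.0]
wrist_force: [-6.6, -1.6, 11.4]
finger_gap: 0.0352
clock: 17.65
tcp_pos: [0.6191, 0.2165, 0.1128]
ee_rot: [-25.4, 89.6, -16.0]
wrist_force: [-0.1, 0.6, 0.0]
finger_gap: 0.085
tcp [0.6191 0.2165 0.1128] gap 0.0850 t 17.6 F [-0.1  0.6  0. ] j1 8 j6 -1
shift [ 0.0136 -0.4243 -0.0544] turn [1.17 0.04 0.02] j6~ -18
shift [ 0.0136 -0.4243 -0.0544] turn [-2.133e+01 -2.000e-02  6.000e-02] j6~ -198
```

```bash
python3 -m jog '0 -0.424 -0.054 1.17 0.04 0.02 -1; 0 -0.424 -0.054 1.17 0.04 0.02 -1; 0 -0.424 -0.054 1.17 0.04 0.02 -1; 0 -0.424 -0.054 1.17 0.04 0.02 -1; 0 -0.424 -0.054 1.17 0.04 0.02 -1; 0 -0.424 -0.054 1.17 0.04 0.02 -1; 0 -0.424 -0.054 1.17 0.04 0.02 -1; 0 -0.424 -0.054 1.17 0.04 0.02 -1'
python3 -m jog '0 0 0 0 0 0 -1; 0 0 0 0 0 0 -1'
python3 -c "
from h import *
plan([.6345,-.211,.08],90)"
```

```text
clock: 18.45
tcp_pos: [0.6335, -0.1857, 0.1137]
ee_rot: [22.2, 89.9, 22.2]
wrist_force: [-0.2, 0.4, 1.1]
finger_gap: 0.0855
clock: 18.65
tcp_pos: [0.6333, -0.1871, 0.114]
ee_rot: [21.3, 89.9, 21.2]
wrist_force: [0.5, 0.7, -0.7]
finger_gap: 0.0856
tcp [ 0.6333 -0.1871  0.114 ] gap 0.0856 t 18.6 F [ 0.5  0.7 -0.7] j1 -28 j6 -28
shift [ 0.0339 -0.024   0.0012] turn [-0.02  0.01 -0.  ] j6~ -18
shift [ 0.0339 -0.024   0.0012] turn [ 2.248e+01 -0.000e+00 -1.000e-02] j6~ 162
```

```bash
python3 -m jog '0 -0.024 0.001 0 0 0 -1; 0.02 -0.024 0.001 0 0 0 -1; 0.02 -0.024 0.001 0 0 0 -1; 0.02 -0.024 0.001 0 0 0 -1; 0.02 -0.024 0.001 0 0 0 -1'
python3 -c "
from h import *
look('c6','side',(170,280,290,420),6)
im,d=manip.capture('top');W=world('top',d)
for r in manip.silhouettes('square_small','top')[:2]:
    m=r['pixels']&(d>0);p=W[m];p=p[p[:,2]>np.percentile(p[:,2],90)-.008];print(r['confidence'],np.round(r['xy']),np.round(p.mean(0),4))
plan([.6345,-.211,.004],90)"
```

```text
clock: 19.15
tcp_pos: [0.6347, -0.21, 0.0949]
ee_rot: [6.9, 89.9, 6.9]
wrist_force: [0.2, 0.1, -0.0]
finger_gap: 0.0856
0.75 [189. 172.] [0.614  0.2152 0.0426]
0.22 [203. 233.] [0.4436 0.1681 0.0454]
tcp [ 0.6347 -0.2107  0.0948] gap 0.0855 t 19.3 F [ 0.1 -0.2  1.2] j1 -30 j6 -29
shift [ 0.0908 -0.0003 -0.0004] turn [-0.01  0.01  0.  ] j6~ -18
shift [ 0.0908 -0.0003 -0.0004] turn [ 2.249e+01  0.000e+00 -2.000e-02] j6~ 162
```

View pics/c6.png

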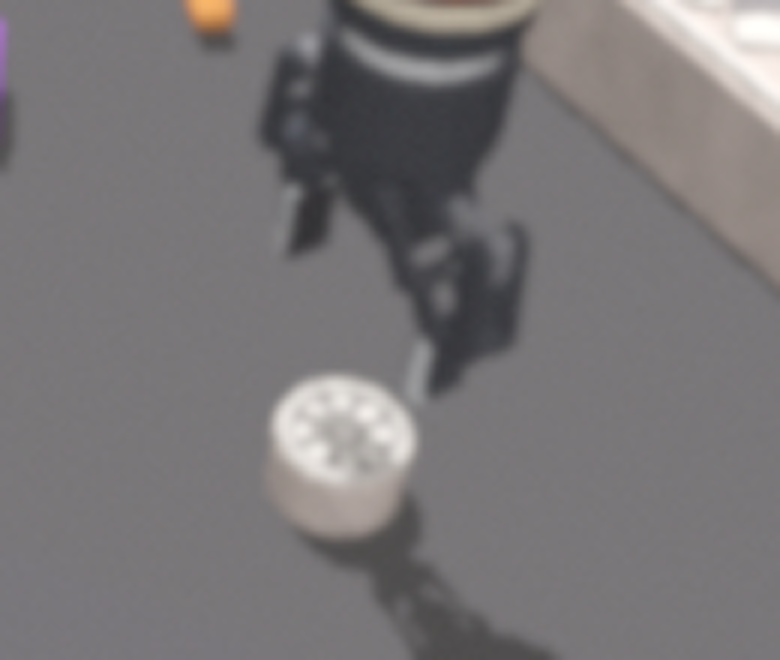

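The small square is seated at (614, 215) mm, against its cradle at (614, 215.5). The large rosette, at crop (343,430), lies between the jaws.

```bash
python3 -m jog '0.04 0 0 0 0 0 -1; 0.08 0 0 0 0 0 -1; 0.091 0 0 0 0 0 -1; 0.091 0 0 0 0 0 -1; 0.091 0 0 0 0 0 1; 0.091 0 0 0 0 0 1; 0.091 0 0 0 0 0 1; 0.091 0 0 0 0 0 1'
python3 -m jog '0 0 0 0 0 0 1; 0 0 0 0 0 0 1; 0 0 0 0 0 0 1; 0 0 0 0 0 0 1'
python3 -m jog '-0.04 0 0 0 0 0 1; -0.08 0 0 0 0 0 1; -0.1 0 0 0 0 0 1; -0.1 0 0 0 0 0 1'
python3 -c "
from h import *
plan([.37,.302,.105],90)"
```

```text
clock: 20.1
tcp_pos: [0.6368, -0.2118, 0.0071]
ee_rot: [-21.7, 89.6, -21.8]
wrist_force: [-0.7, 0.3, 6.8]
finger_gap: 0.0583
clock: 20.5
tcp_pos: [0.6368, -0.2118, 0.0072]
ee_rot: [-21.7, 89.6, -21.8]
wrist_force: [-0.5, -0.7, -0.3]
finger_gap: 0.0582
clock: 20.9
tcp_pos: [0.6381, -0.2125, 0.1112]
ee_rot: [-25.4, 89.3, -25.5]
wrist_force: [1.1, 0.2, -1.0]
finger_gap: 0.0589
tcp [ 0.6381 -0.2125  0.1112] gap 0.0589 t 20.9 F [ 1.1  0.2 -1. ] j1 -30 j6 -29
shift [ 5.000e-04  5.141e-01 -2.689e-01] turn [-0.01  0.08  0.04] j6~ 39
shift [ 5.000e-04  5.141e-01 -2.689e-01] turn [22.49  0.06 -0.13] j6~ 219
```

```bash
python3 -m jog '0 0.514 -0.268 0 0.08 0.04 1; 0 0.514 -0.268 0 0.08 0.04 1; 0 0.514 -0.268 0 0.08 0.04 1; 0 0.514 -0.268 0 0.08 0.04 1; 0 0.514 -0.268 0 0.08 0.04 1; 0 0.514 -0.268 0 0.08 0.04 1; 0 0.514 -0.268 0 0.08 0.04 1; 0 0.514 -0.268 0 0.08 0.04 1'
python3 -c "
from h import *
plan([.3705,.302,.1],90)"
```

```text
clock: 21.7
tcp_pos: [0.4504, 0.1453, 0.1042]
ee_rot: [169.7, 89.9, 169.6]
wrist_force: [0.6, 0.7, -2.2]
finger_gap: 0.0586
tcp [0.4504 0.1453 0.1042] gap 0.0586 t 21.7 F [ 0.6  0.7 -2.2] j1 2 j6 2
shift [ 0.0044  0.1565 -0.0803] turn [-0.01 -0.01 -0.  ] j6~ 39
shift [ 0.0044  0.1565 -0.0803] turn [ 2.249e+01 -0.000e+00  2.000e-02] j6~ 219
```

```bash
python3 -m jog '0 0.1565 -0.08 0 0 0 1; 0 0.1565 -0.08 0 0 0 1; 0 0.1565 -0.08 0 0 0 1; 0 0.1565 -0.08 0 0 0 1; 0 0.1565 -0.08 0 0 0 1; 0.02 0.1565 -0.08 0 0 0 1; 0.03 0.1565 -0.08 0 0 0 1; 0.03 0.1565 -0.08 0 0 0 1'
python3 -c "
from h import *
plan([.3715,.302,.015],90)"
```

```text
clock: 22.5
tcp_pos: [0.3692, 0.3008, 0.0717]
ee_rot: [-165.6, 89.6, -165.8]
wrist_force: [-0.3, 0.4, -2.5]
finger_gap: 0.0583
tcp [0.3692 0.3008 0.0717] gap 0.0583 t 22.5 F [-0.3  0.4 -2.5] j1 23 j6 23
shift [0.0567 0.0013 0.0026] turn [-0.02 -0.04  0.01] j6~ 39
shift [0.0567 0.0013 0.0026] turn [2.248e+01 2.000e-02 7.000e-02] j6~ 219
```

```bash
python3 -m jog '0.03 0.001 0.0025 0 0 0 1; 0.046 0.001 0.0025 0 0 0 1; 0.053 0.001 0.0025 0 0 0 1; 0.056 0.001 0.0025 0 0 0 1; 0.057 0.001 0.0025 0 0 0 1'
python3 -m jog '0.001 0 0 0 0 0 1; 0.0015 0 0 0 0 0 1; 0.0015 0 0 0 0 0 1'
```

```text
clock: 23.0
tcp_pos: [0.3719, 0.3017, 0.0153]
ee_rot: [-166.8, 89.7, -167.0]
wrist_force: [1.1, -0.9, -2.2]
finger_gap: 0.0581
clock: 23.3
tcp_pos: [0.3722, 0.3019, 0.0143]
ee_rot: [-168.7, 89.7, -168.9]
wrist_force: [0.6, -0.2, -1.6]
finger_gap: 0.0588
```

Free-hanging weight still shows, so the floor should be about 1 mm lower.

```bash
python3 -m jog '0.001 0 0 0 0 0 1; 0.002 0 0 0 0 0 1; 0.002 0 0 0 0 0 1'
```

```text
clock: 23.6
tcp_pos: [0.3724, 0.302, 0.0131]
ee_rot: [-169.9, 89.8, -170.0]
wrist_force: [-4.1, -0.9, 5.7]
finger_gap: 0.0582
```

Contact. Release, lift, and swing away from the cameras' view of the cradles (back towards the start).

```bash
python3 -m jog '0 0 0 0 0 0 0; 0 0 0 0 0 0 -0.4; 0 0 0 0 0 0 -1; 0 0 0 0 0 0 -1; -0.01 0 0 0 0 0 -1; -0.05 0 0 0 0 0 -1; -0.1 0 0 0 0 0 -1; -0.14 0 0 0 0 0 -1'
python3 -m jog '-0.05 0.26 -0.16 0 0 0 -1; -0.05 0.26 -0.16 0 0 0 -1; -0.05 0.26 -0.16 0 0 0 -1; -0.05 0.26 -0.16 0 0 0 -1; -0.05 0.26 -0.16 0 0 0 -1; -0.05 0.26 -0.16 0 0 0 -1; -0.05 0.26 -0.16 0 0 0 -1; -0.05 0.26 -0.16 0 0 0 -1'
python3 - <<'E'
from h import *
im,d=look('end','top',(120,290,80,480),2);W=world('top',d);d0=np.load('top0.npz')['d']
for q in "round_large round_small square_large square_small raw_brick chisel".split():
  for r in manip.silhouettes(q,'top')[:3]:
    if r['confidence']<.4: continue
    m=r['pixels']&(d>0);p=W[m];p=p[p[:,2]>np.percentile(p[:,2],90)-.008]
    A=np.c_[p[:,:2]-p[:,:2].mean(0),np.ones(len(p))];k=np.linalg.lstsq(A,p[:,2],rcond=None)[0]
    print(q,round(r['confidence'],2),np.round(r['xy']),np.round(cv2.minAreaRect((p[:,:2]*1000).astype(np.float32))[0],1),'z %.4f'%np.median(p[:,2]),'tilt %.3f'%np.hypot(*k[:2]))
s=manip.sense();print(s['tcp_pos'],s['clock'])
E
```

```text
clock: 24.4
tcp_pos: [0.3731, 0.3022, 0.1565]
ee_rot: [180.0, 89.9, 179.8]
wrist_force: [1.5, 1.3, -0.1]
finger_gap: 0.0854
clock: 25.2
tcp_pos: [0.2129, 0.5638, 0.2075]
ee_rot: [169.8, 89.9, 169.8]
wrist_force: [1.0, -0.5, 0.1]
finger_gap: 0.0852
round_large 0.62 [149. 262.] [370.2 302.6] z 0.0430 tilt 0.013
round_large 0.56 [120. 198.] [530.8 403.3] z 0.0432 tilt 0.021
round_small 0.72 [119. 197.] [530.8 403.3] z 0.0431 tilt 0.020
round_small 0.65 [152. 263.] [370.3 301.9] z 0.0429 tilt 0.012
square_large 0.79 [236. 175.] [592.3  93.8] z 0.0365 tilt 0.005
square_large 0.61 [264. 259.] [369.8  11.5] z 0.0367 tilt 0.004
square_large 0.6 [370. 247.] [ 394.1 -259.5] z 0.0422 tilt 0.011
square_small 0.68 [189. 170.] [614.6 215.2] z 0.0426 tilt 0.020
raw_brick 0.72 [203. 236.] [444.  167.9] z 0.0455 tilt 0.007
chisel 0.67 [447. 195.] [ 519.4 -492.7] z 0.0247 tilt 0.109
[0.21484451 0.56182291 0.206971  ] 25.55
```

View pics/end.png

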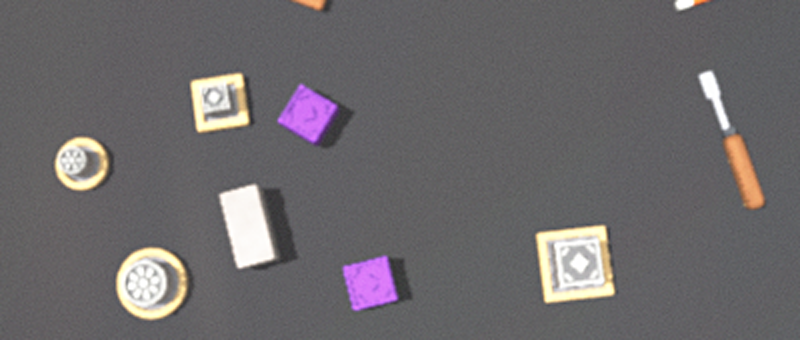

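All four carvings sit in their own cradles. They read about 6 mm higher than the purple tiles on the bench, which is the height of the cradle floor.

```bash
python3 -c "
from bench import manip
print(manip.sign_off())"
```

```text
the job is handed in; nothing more can be done
None
```

I packed all four carvings, each carved face up in the cradle of its own shape and size, and handed the job in after about 26 s of the 96 s allowed. The sign-off gives no verdict, so the checks below are from my last top-camera look.

- **Position:** each carving measured within about 2 mm of its cradle's centre, against a 12 mm limit.
- **Height:** the tops read about 6 mm higher than the purple tiles on the bench, which matches lying on the cradle floors.
- **Level:** tilt was at most about 0.02 rad, against a 0.12 rad limit.
- **Setting down:** I felt contact with the floor before opening the fingers every time.
- **Bystanders:** the raw brick and chisel measured within about 2 mm of where they started. The purple look-alikes stayed where they were.
- **Robot:** the arm ended clear of everything, with the gripper open.

**Disagreements:** the networks reported both round carvings under both round names. I told them apart by size in the picture and by which cradle each was in. Depth heights also read off by up to 2 mm, within the stated calibration.

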